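# Tip one stir bar from the storage tube into the beaker

## Task

Take the open glass tube of red stir bars from the slanted rest and, with its mouth low over the beaker, tilt it slowly until the first red bar slides out into the beaker, then stop so that only that one bar leaves the tube. Tip the tube mouth-up again and lay it back in its place on the rest with the other two bars fully inside. Do not drop the bar in from a height, do not shift or tip the beaker, and leave the capped tube where it lies.

Things in the scene. Friction and masses are not known exactly. Their poses are not given: they have to be found in the camera images.
- tube: open clear glass tube of red bars, 160 mm long, 18 mm outside, 13.7 mm inside diameter, 45 g. Origin on its axis at the closed end, x axis along it to the mouth at x = 160 mm (bottom inside at 4 mm). Lies in the rest sloping 12 degrees, mouth end up. Its middle (x = 40 to 115 mm) is free for the fingers, with 45 mm of air below
- capped_tube: second tube of the same size with a white screw cap and white bars, in the rest's other lane (which lane is which varies). Origin and x axis as for the open tube. To be left alone
- bar_1: red coated stir bar nearest the mouth: round-ended rod, 40 x 10 mm, 13 g; origin at its centre, x along it; starts at x = 104 mm in the tube. Slippery: the file slides, all bars together, once the tube slopes mouth-down by about 14 to 22 degrees, faster when steeper, and stops when levelled; jerks shift it too. A bar tips over the rim once its centre passes the mouth
- bar_2: red stir bar like bar_1, the middle one of the single file, at the start at x = 64 mm in the tube, touching both others
- bar_3: red stir bar like bar_1, the last of the file, against the closed end, at the start at x = 24 mm in the tube
- beaker: clear glass beaker, loose, 190 g, 92 mm high, 73 mm wide over the rim (79 mm over the spout), clear opening about 55 mm, floor 3 mm thick. Origin at the centre of its underside, z up
- tube_rest: fixed slanted rest, 178 x 150 mm base, blue V notches for two parallel tubes 90 mm apart. Origin: centre of its underside; x axis level, towards the tubes' mouths. A tube in place has its closed end at x = -78, y = +45 or -45, z = 50 mm and climbs 12 degrees to +x. Notches 25 and 128 mm along the tube guide it in from 10 mm either side; a stop stands 3 mm behind the closed end
There are look-alikes about, which are no part of the job. Leave any orange look-alike of the tube alone.

How it is judged:
By the outcome, as a careful person would: the job done as asked, in the order asked, and still so for the second after the job is handed in, with the robot touching nothing.
It also fails if it takes over 64 s, if anything falls off the work surface, if the arm or the gripper's body presses on something with over 40 N, if the wrist force passes 120 N, or if a joint passes its speed limit or range.

## Robot

A 6-joint arm with a two-finger parallel gripper is mounted at the origin on a cart in front of the work surface, level with it; the furniture and walls round the work are solid. World frame = base frame: x ahead of the robot, y to its left, z up, the work surface at z = 0. Lengths are in m, angles in rad, forces in N, time in s.
With the tool pointing down it reaches from about 0.4 to 0.825 m from the base axis. Payload 7 kg.
Tool frame: the origin (TCP) lies at the very end of the fingers, on their centre line; the grasp point (between the pads) lies arm.hold_point_z behind it (arm.hold_point_z is the distance from the TCP to the grasp point, in m); z points along the fingers, y is the line along which they close (so a half turn about z gives the same grasp; the last joint's range is limited). The gripper opens to 88 mm and grips with 3 to 60 N. Pads are 19 mm wide; open, the fingers measure 130 mm over their backs; the gripper's body (78 mm by 193 mm) begins 47 mm behind the grasp point.
Start: joints at [-0.97, 0.359, 0.012, 0, -1.224, -0.288], TCP at [0.208, -0.642, 0.227] pointing down, gripper open.
Joint ranges: [-3.07, 3.07], [-1.43, 2.12], [-1.02, 1.25], [-3.03, 1.67], [-3.05, -0], [-3.03, 3.03]. Speed limits (rad/s): [2.39, 2.39, 3.01, 3.14, 3.14, 3.14].

## Interface

Orientations are given as [roll, pitch, yaw] about the fixed x, y, z axes, in that order (R = Rz(yaw) Ry(pitch) Rx(roll)).
In Python, from station import arm gives the robot as it stands.
- The arm moves only by the shell command python3 -m creep 'ROWS' [FORCE]. ROWS is a JSON list of rows, 1 to 20 of them, each of 5 numbers: the finger opening in m, then dx, dy, dz in m, then a turn about the tool's z in rad; each row is the pose to reach, as a shift and turn from the pose commanded when the command began, along the tool's axes at that moment; what a row does not reach only later rows make up. A row lasts 1/12 s, in which the tool goes at most 0.0417 m and 0.125 rad, less where a joint would pass 70% of its speed; a pose out of reach is approached as far as the arm can. The fingers move at their own pace and stop on an object; FORCE is the grip in N (left out, the last holds). Time passes only in rows, so rows that do not move let the fingers close. It prints the time, the measured TCP pose, the force, the opening and the grip force at its end.
- arm.get_state(): the state, without advancing time (a new reading comes with each control period).
- arm.grab_frame(name): name is "side" or "top"; returns the picture (420x560x3 uint8, red, green, blue); there is no depth.
- arm.camera_params(name): a dict with "fx", "fy", "cx", "cy" (pixels), "T" (4x4, takes a point from camera to world coordinates). Camera axes: x right, y down, z forward; pixel columns grow to the right and rows downward; lengths in m; the calibration is good to about 2 mm. A picture is of the moment at which its call begins. camera_params takes no time and is no camera call.
- arm.job_done(): hands the job in; it is judged then, once.
The state is a dict: "t": time; "q": joint angles; "qd": joint speeds; "joint_efforts": joint torques, N m; "eef_pos": TCP position; "ee_rot": TCP orientation; "force": force on the tool from outside, world axes, zero at the start; "moment": the same for the moment, N m; "width": finger opening in m; "gripper_force": force on a finger pad.
Only numpy, scipy, OpenCV 4.12 (cv2) and the standard library are available. Lean on these libraries where they do the work, as an engineer would, in place of code of your own. Each camera call takes 0.05 s, during which the arm holds its last target. There are 200 camera calls.

## Working session

There is one attempt and no reset: what is moved stays moved. The work goes in short steps, Python scripts to look and compute and a shell command to move; the robot and the scene stay as the last step left them, time stands still between calls to the robot, and variables do not carry over. Pictures are saved under pics/ and viewed, at most 10 in all, crops included, and the job is handed in when it is done.

```bash
mkdir -p pics; ls
python3 - <<'E'
from station import arm
import cv2,numpy as np
a=arm.grab_frame("side");b=arm.grab_frame("top")
cv2.imwrite("pics/s0.png",a[...,::-1]);cv2.imwrite("pics/t0.png",b[...,::-1])
print(arm.hold_point_z,arm.get_state())
for n in("side","top"):
    p=arm.camera_params(n);print(n,p["fx"],p["fy"],p["cx"],p["cy"]);print(np.round(p["T"],4))
E
```

```text
pics
0.0188 {'t': 0.1, 'q': array([-9.69884041e-01,  3.59295422e-01,  1.11539489e-02, -3.06794351e-04,
       -1.22410032e+00, -2.88080561e-01]), 'qd': array([ 3.30064479e-04, -1.76982690e-03,  6.76564088e-04,  1.65273374e-03,
       -4.43994849e-04,  5.65377673e-05]), 'joint_efforts': array([-1.26694780e-03, -5.84163272e+01,  2.93748844e+01,  7.01543167e+00,
        1.02060908e-02, -8.78662672e-05]), 'eef_pos': array([ 0.20756038, -0.64183586,  0.22573103]), 'ee_rot': array([ 3.14012480e+00, -1.34174194e-04, -2.82886529e+00]), 'force': array([ 0.10346062, -0.43653168, -0.40487999]), 'moment': array([-0.01527299,  0.02892496, -0.02576507]), 'gripper_force': 0.0, 'width': 0.08757706603413382}
side 541.1415501878121 541.1415501878121 289.48459475916246 212.61698258699298
[[-9.9990e-01 -4.6000e-03  1.3600e-02  5.3340e-01]
 [-1.4300e-02  3.7000e-01 -9.2890e-01  1.0821e+00]
 [-7.0000e-04 -9.2900e-01 -3.7000e-01  5.0780e-01]
 [ 0.0000e+00  0.0000e+00  0.0000e+00  1.0000e+00]]
top 473.30924403972733 473.30924403972733 278.0730294269863 215.65358354158843
[[ 4.3000e-03 -9.9630e-01  8.6000e-02  4.5660e-01]
 [-1.0000e+00 -4.3000e-03  1.0000e-04  7.6000e-03]
 [ 2.0000e-04 -8.6000e-02 -9.9630e-01  1.2286e+00]
 [ 0.0000e+00  0.0000e+00  0.0000e+00  1.0000e+00]]
```

View pics/s0.png

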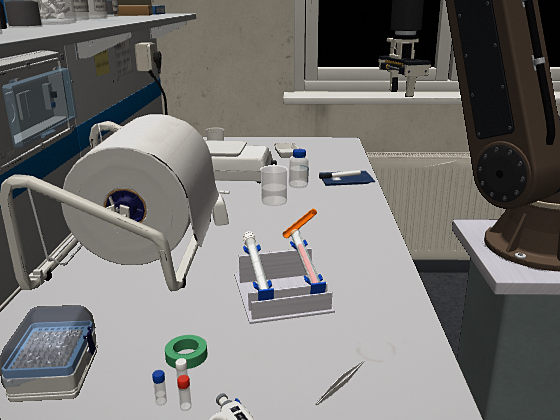

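View pics/t0.png

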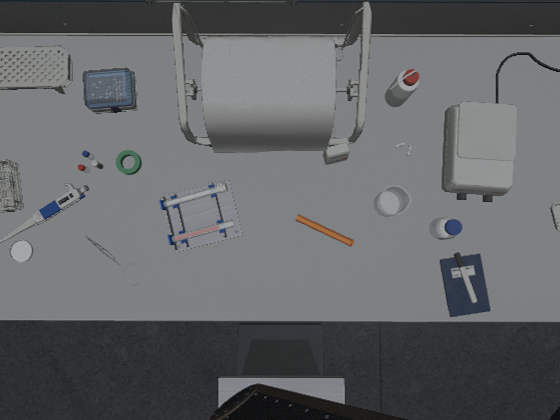

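The side view shows the rest at about (285,285): the red open tube is in the right lane, with its mouth at about (293,235), and the capped tube is in the left lane. The beaker is at (274,185), and the orange look-alike is at (300,223). The top view shows the red tube running from (172,240) to (232,225), the beaker at (393,201) and the orange tube at (325,230).

View pics/t0c.png

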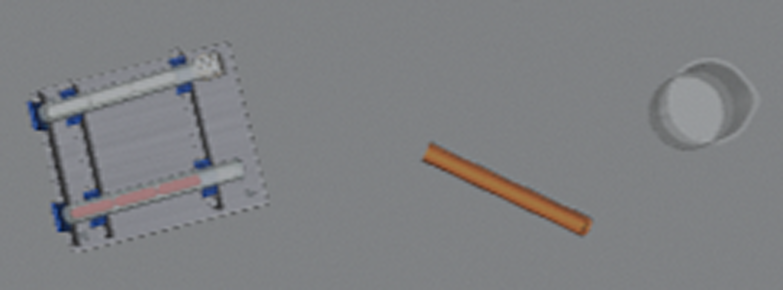

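View pics/s0c.png

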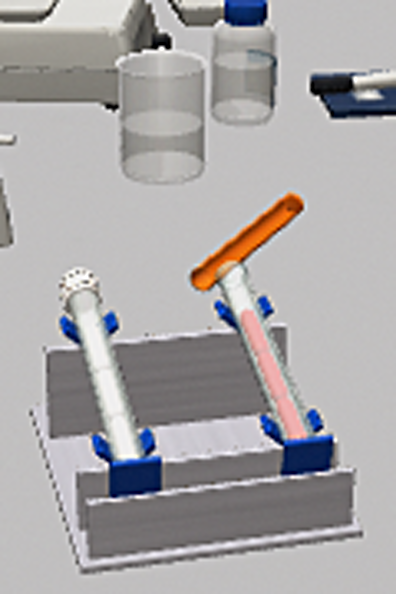

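```bash
cat > h.py <<'E'
from station import arm
import numpy as np,cv2
def ray(n,u,v):
    p=arm.camera_params(n);T=np.array(p["T"]);d=T[:3,:3]@np.array([(u-p["cx"])/p["fx"],(v-p["cy"])/p["fy"],1]);return T[:3,3],d
def onplane(n,u,v,z):
    o,d=ray(n,u,v);return o+d*(z-o[2])/d[2]
def tri(u1,v1,u2,v2):
    o1,d1=ray("side",u1,v1);o2,d2=ray("top",u2,v2)
    s=np.linalg.lstsq(np.stack([d1,-d2],1),o2-o1,rcond=None)[0]
    a,b=o1+s[0]*d1,o2+s[1]*d2;return (a+b)/2,np.linalg.norm(a-b)
def red(img):
    h=cv2.cvtColor(img,cv2.COLOR_RGB2HSV).astype(int)
    m=(((h[...,0]<6)|(h[...,0]>174))&(h[...,1]>45)&(h[...,2]>90)).astype(np.uint8)
    return m
E
python3 - <<'E'
from h import *
def ends(img,box):
    m=red(img);M=np.zeros_like(m);x0,y0,x1,y1=box;M[y0:y1,x0:x1]=m[y0:y1,x0:x1]
    v,u=np.nonzero(M);P=np.c_[u,v].astype(float);c=P.mean(0);w=np.linalg.svd(P-c,full_matrices=False)[2][0]
    t=(P-c)@w;return c+w*t.min(),c+w*t.max(),len(u)
s=cv2.imread("pics/s0.png")[...,::-1].copy();t=cv2.imread("pics/t0.png")[...,::-1].copy()
S=ends(s,(280,225,330,300));T=ends(t,(160,215,240,250));print(S,T)
a=sorted(S[:2],key=lambda p:-p[1]);b=sorted(T[:2],key=lambda p:p[0])
A,e1=tri(*a[0],*b[0]);B,e2=tri(*a[1],*b[1]);print("bar file ends",A,B,e1,e2,np.linalg.norm(B-A))
d=B-A;print("yaw",np.arctan2(d[1],d[0]),"slope",np.degrees(np.arctan2(d[2],np.hypot(d[0],d[1]))))
# beaker: from crop t0c (2.9x, off 150,165)
for nm,u,v,z in(("floor",150+694/2.9,165+110/2.9,.003),("rimL",150+672/2.9,165+105/2.9,.092)):print(nm,onplane("top",u,v,z))
for nm,u,v,z in(("side base front",225+164/3.3,150+182/3.3,0),("rimL",225+118/3.3,150+60/3.3,.092),("rimR",225+207/3.3,150+60/3.3,.092),("baseL",225+121/3.3,150+165/3.3,0.0),("baseR",225+205/3.3,150+165/3.3,0.0)):print(nm,onplane("side",u,v,z))
for u,v in((424,152),(590,226)):print("orange",onplane("top",150+u/2.9,165+v/2.9,.012))
E
python3 -m creep '[[0.088,0,0,-0.04,0],[0.088,0,0,-0.08,0],[0.088,0,0,-0.12,0],[0.088,0,0,-0.16,0],[0.088,0,0,-0.20,0],[0.088,0,0,-0.24,0],[0.088,0,0,-0.28,0],[0.088,0,0,-0.32,0],[0.088,0,0,-0.36,0],[0.088,0,0,-0.40,0]]'
```

```text
(array([298.65478316, 243.7232467 ]), array([315.16144004, 282.7770932 ]), 200) (array([217.85351589, 226.46432202]), array([174.79209343, 238.2397061 ]), 132)
bar file ends [0.50109921 0.26402576 0.0526231 ] [0.52940257 0.15466693 0.07521184] 0.0007352039299189094 0.0006701914368895154 0.11519845880614617
yaw -1.3175415165299194 slope 11.308137030710427
floor [ 0.59694343 -0.28184397  0.003     ]
rimL [ 0.5908659  -0.24255398  0.092     ]
side base front [ 0.59168266 -0.24515815  0.        ]
rimL [ 0.62834737 -0.27486429  0.092     ]
rimR [ 0.55779898 -0.27570624  0.092     ]
baseL [ 0.62832599 -0.28355406  0.        ]
baseR [ 0.55976041 -0.28440118  0.        ]
orange [ 0.55729183 -0.0389845   0.012     ]
orange [ 0.49219489 -0.18600311  0.012     ]
t: 0.93
eef_pos: [0.207, -0.6414, 0.6249]
ee_rot: [-3.139, 0.0, -2.829]
force: [1.1, -1.9, 3.3]
width: 0.0875
gripper_force: 0.0
```

```bash
python3 -m creep '[[0.088,0,0,-0.04,0],[0.088,0,0,-0.08,0],[0.088,0,0,-0.12,0],[0.088,0,0,-0.16,0],[0.088,0,0,-0.20,0],[0.088,0,0,-0.24,0],[0.088,0,0,-0.28,0],[0.088,0,0,-0.32,0],[0.088,0,0,-0.36,0],[0.088,0,0,-0.40,0]]'; python3 -c "
from h import *
print(arm.get_state()['q'])"
```

```text
t: 1.77
eef_pos: [0.1769, -0.548, 0.7283]
ee_rot: [-3.117, -0.005, -2.829]
force: [-0.1, 0.3, -0.8]
width: 0.0877
gripper_force: 0.0
[-0.90987829  0.39548949  1.25019364  0.01976443 -2.4043275  -0.33323147]
```

```bash
cat >> h.py <<'E'
def togo(target,yaw):
    "shift in present tool axes + tool-z turn, to bring TCP to target, yaw"
    s=arm.get_state();y=s["ee_rot"][2];R=np.array([[np.cos(y),np.sin(y),0],[np.sin(y),-np.cos(y),0],[0,0,-1]])
    return np.round(R.T@(np.array(target)-s["eef_pos"]),4),round(-((yaw-y+np.pi)%(2*np.pi)-np.pi),4)
E
python3 -m creep '[[0.06,0,0,0,0],[0.06,0,0,0.04,0],[0.06,0,0,0.08,0],[0.06,0,0,0.12,0],[0.06,0,0,0.16,0],[0.06,0,0,0.20,0]]'
python3 - <<'E'
from h import *
print("post foot",onplane("side",181,286,0),onplane("top",192,143,0))
for z in(.1,.2,.3):print("drum edge",onplane("top",270,152,z)[:2],"post",onplane("top",192,143,z)[:2])
for v in(170,250):
  for y in(.15,-.2):
    o,d=ray("side",216,v);k=(y-o[1])/d[1];print("drum side",o+d*k)
yaw=-1.3175;A=np.array([.5011,.2640]);D=np.array([np.cos(yaw),np.sin(yaw)])
c=A-4e-3*np.cos(np.radians(12))*D;print("closed end xy",c)
g=c+D*.052*np.cos(np.radians(12));z=.05+.052*np.sin(np.radians(12));print("grasp",g,z)
print(togo([*g,.25],yaw),arm.get_state()["q"])
E
```

```text
t: 2.27
eef_pos: [0.1772, -0.5528, 0.5476]
ee_rot: [-3.117, -0.005, -2.829]
force: [0.4, -1.1, 0.8]
width: 0.0603
gripper_force: 0.0
post foot [0.75197936 0.18515127 0.        ] [0.75423533 0.23588562 0.        ]
drum edge [0.70866771 0.02800528] post [0.73001041 0.21730728]
drum edge [0.68633391 0.02620049] post [0.70578549 0.19872894]
drum edge [0.66400011 0.0243957 ] post [0.68156058 0.18015061]
drum side [0.67940507 0.15       0.21847713]
drum side [ 0.73421374 -0.2         0.10983785]
drum side [0.68755602 0.15       0.05890809]
drum side [ 0.74542544 -0.2        -0.10965083]
closed end xy [0.50011952 0.26778775]
grasp [0.51286578 0.21854705] 0.060811407922523486
(array([-0.5567,  0.6306,  0.2976]), np.float64(-1.5113)) [-0.91486805  0.15664332  0.44084989  0.01339762 -1.83376127 -0.33941118]
```

```bash
python3 -m creep '[[0.06,-0.03,0.017,0.013,-0.1],[0.06,-0.06,0.034,0.026,-0.2],[0.06,-0.09,0.051,0.039,-0.3],[0.06,-0.12,0.068,0.052,-0.4],[0.06,-0.15,0.085,0.065,-0.5],[0.06,-0.18,0.102,0.078,-0.6],[0.06,-0.21,0.119,0.091,-0.7],[0.06,-0.24,0.136,0.104,-0.8],[0.06,-0.27,0.153,0.117,-0.9],[0.06,-0.30,0.17,0.13,-1.0],[0.06,-0.33,0.187,0.143,-1.1],[0.06,-0.353,0.204,0.15,-1.2]]'
python3 -c "
from h import *
print(togo([.5129,.2185,.20],-1.3175))"
```

```text
t: 3.27
eef_pos: [0.4521, -0.2525, 0.3905]
ee_rot: [-3.141, -0.023, -1.623]
force: [-0.1, -0.1, -0.3]
width: 0.0603
gripper_force: 0.0
(array([-0.4736, -0.036 ,  0.1905]), np.float64(-0.3058))
```

```bash
python3 -m creep '[[0.05,-0.035,-0.003,0.012,-0.03],[0.05,-0.07,-0.006,0.025,-0.06],[0.05,-0.105,-0.009,0.04,-0.09],[0.05,-0.14,-0.012,0.055,-0.12],[0.05,-0.175,-0.015,0.07,-0.15],[0.05,-0.21,-0.018,0.085,-0.18],[0.05,-0.245,-0.021,0.1,-0.21],[0.05,-0.28,-0.024,0.115,-0.24],[0.05,-0.315,-0.027,0.13,-0.27],[0.05,-0.35,-0.03,0.145,-0.306],[0.05,-0.385,-0.033,0.16,-0.306],[0.05,-0.42,-0.036,0.175,-0.306],[0.05,-0.455,-0.036,0.19,-0.306],[0.05,-0.474,-0.036,0.20,-0.306],[0.05,-0.474,-0.036,0.20,-0.306]]'
python3 - <<'E'
from h import *
print(togo([.5129,.2185,.042],-1.3175))
cv2.imwrite("pics/s1.png",cv2.resize(arm.grab_frame("side")[140:330,200:400][...,::-1],None,fx=3,fy=3))
E
```

```text
t: 4.52
eef_pos: [0.5139, 0.214, 0.178]
ee_rot: [3.133, -0.026, -1.32]
force: [-0.6, -0.8, 0.3]
width: 0.0501
gripper_force: 0.0
(array([-0.0046, -0.0002,  0.136 ]), np.float64(-0.0028))
```

View pics/s1.png

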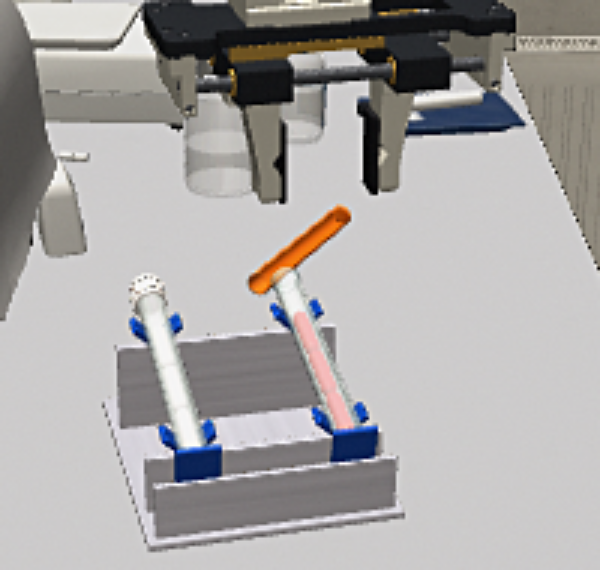

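The gripper is straight above the red tube, with the fingers to either side of it at about (270,160) and (380,150) in the crop. The tubes have not moved. I'll go down and grip lightly.

```bash
python3 -m creep '[[0.05,-0.001,0,0.03,0],[0.05,-0.002,0,0.065,0],[0.05,-0.004,0,0.1,0],[0.05,-0.008,0,0.125,0],[0.05,-0.008,0,0.136,0],[0.05,-0.008,0,0.136,0],[0.0,-0.008,0,0.136,0],[0.0,-0.008,0,0.136,0],[0.0,-0.008,0,0.136,0],[0.0,-0.008,0,0.136,0],[0.0,-0.008,0,0.136,0],[0.0,-0.008,0,0.136,0]]' 3
python3 - <<'E'
from h import *
print(togo([.5129,.2185,.042],-1.3175))
E
```

```text
t: 5.57
eef_pos: [0.5128, 0.2157, 0.046]
ee_rot: [3.137, -0.024, -1.323]
force: [-6.1, 0.0, 3.0]
width: 0.0177
gripper_force: 3.0
(array([-0.0027, -0.0008,  0.004 ]), np.float64(-0.0056))
```

```bash
cat >> h.py <<'E'
def axis(img,box):
    m=red(img);M=np.zeros_like(m);x0,y0,x1,y1=box;M[y0:y1,x0:x1]=m[y0:y1,x0:x1]
    n,L,st,_=cv2.connectedComponentsWithStats(cv2.morphologyEx(M,cv2.MORPH_CLOSE,np.ones((9,9))))
    k=1+np.argmax(st[1:,4]);v,u=np.nonzero((L==k)&(M>0));P=np.c_[u,v].astype(float);c=P.mean(0)
    w=np.linalg.svd(P-c,full_matrices=False)[2][0];t=(P-c)@w
    return c+w*t.min(),c+w*t.max()
def bars(sb=(200,100,420,320),tb=(150,150,450,280),save=None):
    s=arm.grab_frame("side");t=arm.grab_frame("top")
    if save:cv2.imwrite(save+"s.png",s[...,::-1]);cv2.imwrite(save+"t.png",t[...,::-1])
    a=sorted(axis(s,sb),key=lambda p:-p[1]);b=sorted(axis(t,tb),key=lambda p:p[0])
    A,e=tri(*a[0],*b[0]);B,f=tri(*a[1],*b[1]);d=B-A
    print("A",A.round(4),"B",B.round(4),"err",round(e,4),round(f,4),"len",round(np.linalg.norm(d),4),"yaw",round(np.arctan2(d[1],d[0]),3),"slope",round(np.degrees(np.arctan2(d[2],np.hypot(*d[:2]))),2),"px",np.round(np.r_[a[0],a[1],b[0],b[1]],1))
E
python3 -m creep '[[0.0,0,0,-0.002,0],[0.0,0,0,-0.005,0],[0.0,0,0,-0.008,0],[0,0,0,-0.010,0],[0,0,0,-0.010,0],[0,0,0,-0.010,0]]'
python3 - <<'E'
from h import *
bars(save="pics/a")
i=cv2.imread("pics/as.png");cv2.imwrite("pics/as_c.png",cv2.resize(i[180:330,220:380],None,fx=4,fy=4,interpolation=cv2.INTER_CUBIC)[:600])
E
```

```text
t: 6.07
eef_pos: [0.5134, 0.2162, 0.0557]
ee_rot: [3.138, -0.024, -1.323]
force: [-0.0, 0.5, -1.3]
width: 0.0172
gripper_force: 3.0
A [0.5103 0.2043 0.0244] B [0.5247 0.1594 0.0578] err 0.0234 0.0137 len 0.0578 yaw -1.26 slope 35.3 px [315.5 280.8 304.9 253.4 201.1 230.4 217.  225.9]
```

View pics/as_c.png

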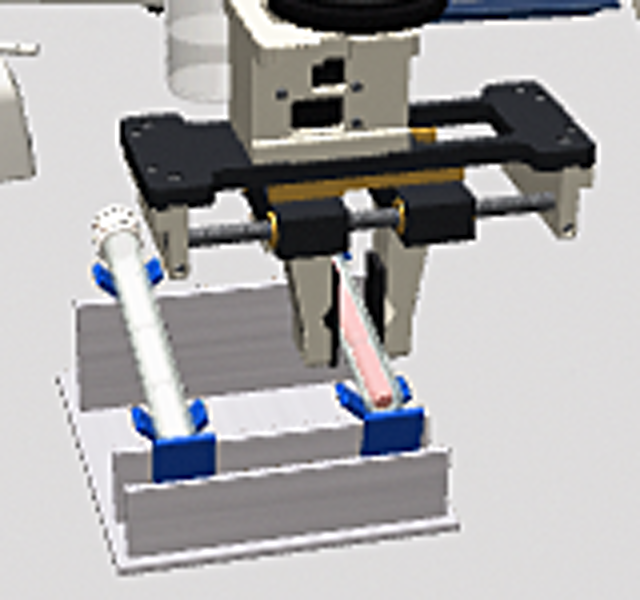

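Run:
```python
from h import *
def pj(n,X):
    p=arm.camera_params(n);T=np.array(p["T"]);c=T[:3,:3].T@(np.array(X)-T[:3,3]);return np.round([p["fx"]*c[0]/c[2]+p["cx"],p["fy"]*c[1]/c[2]+p["cy"]],1)
y=-1.3175;D=np.array([np.cos(y),np.sin(y)])
g=np.array([.5129,.2185])
def pt(g,z,b,x):b=np.radians(b);return [*(g+D*x*np.cos(b)),z+x*np.sin(b)]
print("init pred A",pj("side",pt(g,.0608,12,-.048)),"B",pj("side",pt(g,.0608,12,.072)))
for z in(.0705,.0745):
  for b in(0,6,12,18):print(z,b,pj("side",pt(g,z,b,-.048)),pj("side",pt(g,z,b,-.012)))
i=cv2.imread("pics/as.png")[...,::-1].copy();m=red(i);v,u=np.nonzero(m[180:300,270:340]);
for r in range(180,300,4):
  k=np.nonzero(m[r,285:330])[0]
  if len(k):print(r,285+k.min(),285+k.max(),end="; ")
```

```text
init pred A [315.3 283.7] B [298.2 242.5]
0.0705 0 [315.7 273.8] [310.  264.4]
0.0705 6 [315.6 276.3] [310. 265.]
0.0705 12 [315.4 278.7] [309.9 265.6]
0.0705 18 [315.2 280.8] [309.9 266.1]
0.0745 0 [315.7 271.7] [310.  262.3]
0.0745 6 [315.7 274.3] [310. 263.]
0.0745 12 [315.5 276.6] [309.9 263.5]
0.0745 18 [315.2 278.8] [309.9 264.1]
256 307 308; 260 305 309; 264 306 310; 268 308 313; 272 310 314; 276 311 316; 280 313 317;
```

Rows of red in the side view fit a 12° slope and a lift of about 7 mm. The tube is held without pivoting at 3 N, so tilting it in the hand needs a lever. I'll carry the tube forward until its closed end is over the upper notch.

```bash
python3 -m creep '[[0,0,0,-0.01,0],[0,0,0,-0.03,0],[0,0,0,-0.05,0],[0,0,0,-0.062,0],[0,0.006,0,-0.064,0],[0,0.018,0,-0.064,0],[0,0.034,0,-0.064,0],[0,0.052,0,-0.064,0],[0,0.07,0,-0.064,0],[0,0.088,0,-0.064,0],[0,0.102,0,-0.062,0],[0,0.11,0,-0.057,0],[0,0.113,0,-0.05,0],[0,0.113,0,-0.045,0],[0,0.113,0,-0.042,0],[0,0.113,0,-0.042,0]]' 6
python3 - <<'E'
from h import *
bars(save="pics/b")
i=cv2.imread("pics/bs.png");cv2.imwrite("pics/bs_c.png",cv2.resize(i[150:330,220:380],None,fx=3.3,fy=3.3,interpolation=cv2.INTER_CUBIC))
E
```

```text
t: 7.5
eef_pos: [0.5402, 0.1077, 0.0989]
ee_rot: [3.136, -0.025, -1.322]
force: [0.2, 0.6, -1.6]
width: 0.0173
gripper_force: 6.0
A [0.5401 0.0828 0.0688] B [0.5541 0.0479 0.1161] err 0.0255 0.0075 len 0.0604 yaw -1.189 slope 51.52 px [299.8 232.1 288.6 203.6 247.7 217.1 261.1 213.4]
```

View pics/bs_c.png

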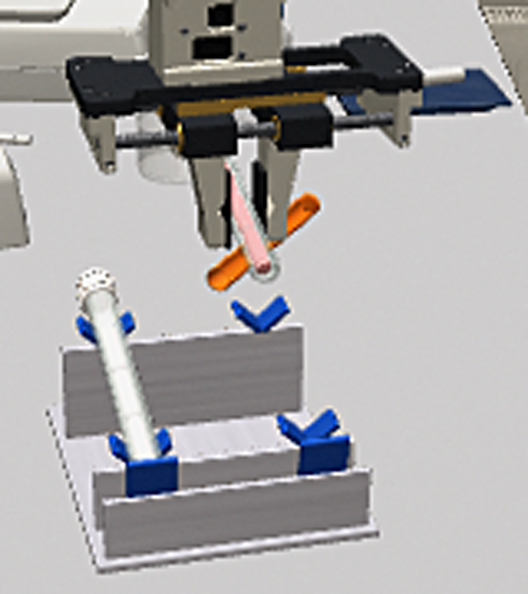

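The tube is held clear. Its closed end is at crop (265,270), above the empty upper notch at (260,315), and it still points mouth-up.

```bash
cat >> h.py <<'E'
def pj(n,X):
    p=arm.camera_params(n);T=np.array(p["T"]);c=T[:3,:3].T@(np.array(X)-T[:3,3]);return np.array([p["fx"]*c[0]/c[2]+p["cx"],p["fy"]*c[1]/c[2]+p["cy"]])
def fitslope(img,off=.0118,box=(200,100,420,320),back=.048):
    "slope & height offset from the side view line of the red file behind the fingers; back: distance hold->red end"
    from scipy.optimize import least_squares
    m=red(img);M=np.zeros_like(m);x0,y0,x1,y1=box;M[y0:y1,x0:x1]=m[y0:y1,x0:x1]
    n,L,st,_=cv2.connectedComponentsWithStats(cv2.morphologyEx(M,cv2.MORPH_CLOSE,np.ones((9,9))))
    k=1+np.argmax(st[1:,4]);v,u=np.nonzero((L==k)&(M>0))
    s=arm.get_state();y=s["ee_rot"][2];D=np.array([np.cos(y),np.sin(y)]);e=s["eef_pos"]
    vs=np.unique(v);vs=vs[2:-2];uc=np.array([u[v==r].mean() for r in vs]);vm=v.max()-.9+.9
    def f(p):
        b,o,bk=p;q=lambda x:pj("side",[*(e[:2]+D*x*np.cos(b)),e[2]+o+x*np.sin(b)])
        P=q(-bk);Q=q(-.005);t=(vs-P[1])/(Q[1]-P[1]);return np.r_[(P[0]+t*(Q[0]-P[0])-uc),3*(P[1]-vm-.5),(bk-back)/.0005]
    r=least_squares(f,[.1,off,back]);print("slope",np.degrees(r.x[0]).round(1),"off",r.x[1].round(4),"back",r.x[2].round(4),"rms",np.sqrt(np.mean(r.fun**2)).round(2),"rows",vs.min(),vs.max())
E
python3 - <<'E'
from h import *
i=cv2.imread("pics/bs.png")[...,::-1].copy();fitslope(i)
E
python3 -m creep '[[0,0,0,0.008,0],[0,0,0,0.016,0],[0,0,0,0.022,0],[0,0,0,0.027,0],[0,0,0,0.029,0],[0,0,0,0.031,0],[0,0,0,0.033,0],[0,0,0,0.033,0]]' 3
python3 - <<'E'
from h import *
i=arm.grab_frame("side");fitslope(i)
E
```

```text
slope 20.9 off 0.0149 back 0.0482 rms 0.59 rows 205 230
t: 8.27
eef_pos: [0.5409, 0.1067, 0.0669]
ee_rot: [3.137, -0.024, -1.323]
force: [-0.4, -0.8, -0.8]
width: 0.0175
gripper_force: 3.0
slope 18.0 off 0.0161 back 0.0482 rms 0.64 rows 224 244
```

```bash
python3 -m creep '[[0,0,0,0.003,0],[0,0,0,0.006,0],[0,0,0,0.008,0],[0,0,0,0.01,0],[0,0,0,0.01,0]]' 3
python3 - <<'E'
from h import *
i=arm.grab_frame("side");fitslope(i);cv2.imwrite("pics/cs_c.png",cv2.resize(i[150:330,220:380][...,::-1],None,fx=3.3,fy=3.3,interpolation=cv2.INTER_CUBIC))
E
```

```text
t: 8.73
eef_pos: [0.5408, 0.1065, 0.0567]
ee_rot: [3.137, -0.025, -1.323]
force: [0.8, -0.6, -0.9]
width: 0.0172
gripper_force: 3.0
slope -0.7 off 0.0158 back 0.0481 rms 0.87 rows 233 242
```

View pics/cs_c.png

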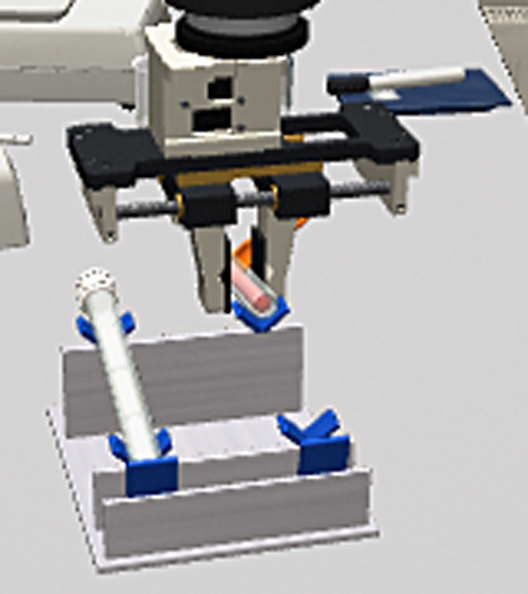

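The closed end is seated in the upper notch at crop (262,312), and the tube has pivoted to about level. The bars are still in place.

```bash
python3 -m creep '[[0,0,0,0.001,0],[0,0,0,0.002,0],[0,0,0,0.003,0],[0,0,0,0.0035,0],[0,0,0,0.0035,0]]' 3
python3 -m creep '[[0,0,0,0,0],[0,0,0,-0.002,0],[0,0,0,-0.006,0],[0,0,0,-0.014,0],[0,0,0,-0.026,0],[0,0,0,-0.042,0],[0,0,0,-0.06,0],[0,0,0,-0.076,0],[0,0,0,-0.088,-0.02],[0,0,0,-0.096,-0.06],[0,0,0,-0.1,-0.1],[0,0,0,-0.1,-0.15],[0,0,0,-0.1,-0.20],[0,0,0,-0.1,-0.26],[0,0,0,-0.1,-0.32],[0,0,0,-0.1,-0.38],[0,0,0,-0.1,-0.44],[0,0,0,-0.1,-0.5],[0,0,0,-0.1,-0.54],[0,0,0,-0.1,-0.56]]' 8
python3 - <<'E'
from h import *
bars(save="pics/d")
E
```

```text
t: 9.2
eef_pos: [0.541, 0.1065, 0.0536]
ee_rot: [3.138, -0.024, -1.323]
force: [0.2, 0.3, -0.9]
width: 0.0177
gripper_force: 3.0
t: 10.87
eef_pos: [0.541, 0.1091, 0.1546]
ee_rot: [3.126, -0.019, -0.761]
force: [0.4, 0.6, -1.0]
width: 0.017
gripper_force: 8.0
A [0.5546 0.0806 0.1605] B [0.542  0.0682 0.1622] err 0.0307 0.085 len 0.0178 yaw -2.368 slope 5.48 px [293.9 188.9 314.  188.2 246.2 206.2 252.7 199.7]
```

Run:
```python
import cv2,numpy as np
s=cv2.imread("pics/ds.png")[130:250,220:370];t=cv2.imread("pics/dt.png")[160:250,190:310]
S=cv2.resize(s,(600,480),interpolation=cv2.INTER_CUBIC)[:300];T=cv2.resize(t,(400,300),interpolation=cv2.INTER_CUBIC)
o=np.zeros((600,600,3),np.uint8);o[:300]=S;o[300:,:400]=T;cv2.imwrite("pics/dc.png",o)
```

```text
(no output)
```

View pics/dc.png

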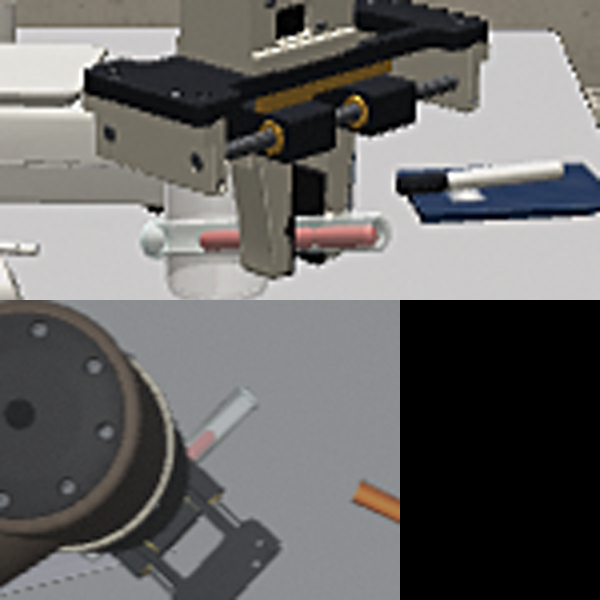

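The tube is seen in profile. Its mouth is at side px (258,190) and its closed end at (316,188). The red file is still against the closed end, and the mouth in the top view is at (263.5,189.4).

```bash
cat >> h.py <<'E'
def onaxis(u,v,n="side"):
    "hit of pixel ray with the vertical plane through TCP along tool x -> (distance along, z, xyz)"
    s=arm.get_state();y=s["ee_rot"][2];D=np.array([np.cos(y),np.sin(y),0]);N=np.array([-D[1],D[0],0]);e=s["eef_pos"]
    o,d=ray(n,u,v);X=o+d*((e-o)@N)/(d@N);return np.r_[(X-e)@D,X[2]]
def redline(img,box=(200,60,420,320)):
    m=red(img);M=np.zeros_like(m);x0,y0,x1,y1=box;M[y0:y1,x0:x1]=m[y0:y1,x0:x1]
    n,L,st,_=cv2.connectedComponentsWithStats(cv2.morphologyEx(M,cv2.MORPH_CLOSE,np.ones((5,21))))
    k=1+np.argmax(st[1:,4]);v,u=np.nonzero((L==k)&(M>0))
    us=np.unique(u);vc=np.array([v[u==c].mean() for c in us])
    P=np.array([onaxis(c,r) for c,r in zip(us,vc)]);k=np.polyfit(P[:,0],P[:,1],1)
    print("red along",P[:,0].min().round(4),P[:,0].max().round(4),"slope",np.degrees(np.arctan(k[0])).round(1),"z at tcp+",(k[1]-arm.get_state()["eef_pos"][2]).round(4),"n",len(u));return P
E
python3 - <<'E'
from h import *
i=cv2.imread("pics/ds.png")[...,::-1].copy();redline(i)
a=onaxis(258,190);b=onaxis(315.8,188.2);print(a,b,np.degrees(np.arctan2(a[1]-b[1],a[0]-b[0])),np.linalg.norm(a-b))
print(tri(258,190,263.5,189.4))
E
```

```text
red along -0.0535 0.0639 slope -14.5 z at tcp+ 0.0147 n 138
[0.09957842 0.14212208] [-0.05783242  0.18422102] -14.973108886118915 0.16294321984418642
(array([0.61199502, 0.04179498, 0.1425697 ]), np.float64(0.0015615343193977253))
```

```bash
python3 -c "
from h import *
print(togo([.516,-.2068,.1546],-.761))"
```

```text
(array([ 2.002e-01,  2.455e-01, -2.000e-04]), np.float64(-0.0018))
```

```bash
python3 -m creep '[[0,0.004,0.005,0,0],[0,0.012,0.015,0,0],[0,0.024,0.029,0,0],[0,0.038,0.047,0,0],[0,0.054,0.066,0,0],[0,0.07,0.086,0,0],[0,0.086,0.106,0,0],[0,0.102,0.125,0,0],[0,0.118,0.145,0,0],[0,0.132,0.162,0,0],[0,0.146,0.179,0,0],[0,0.158,0.194,0,0],[0,0.168,0.206,0,0],[0,0.177,0.217,0,0],[0,0.184,0.226,0,0],[0,0.19,0.233,0,0],[0,0.194,0.238,0,0],[0,0.197,0.242,0,0],[0,0.199,0.244,0,0],[0,0.2,0.2455,0,0]]' 8
python3 - <<'E'
from h import *
i=arm.grab_frame("side");t=arm.grab_frame("top");redline(i)
cv2.imwrite("pics/es.png",i[...,::-1]);cv2.imwrite("pics/et.png",t[...,::-1])
o=np.zeros((600,640,3),np.uint8);o[:320]=cv2.resize(i[120:220,210:410][...,::-1],(640,320),interpolation=cv2.INTER_CUBIC);o[320:,:448]=cv2.resize(t[160:260,330:490][...,::-1],(448,280),interpolation=cv2.INTER_CUBIC);cv2.imwrite("pics/ec.png",o)
E
```

```text
t: 12.63
eef_pos: [0.5158, -0.2067, 0.1614]
ee_rot: [3.125, -0.019, -0.763]
force: [-0.2, 0.8, -1.0]
width: 0.0172
gripper_force: 8.0
red along -0.0314 0.085 slope -14.4 z at tcp+ 0.0148 n 73
```

View pics/ec.png

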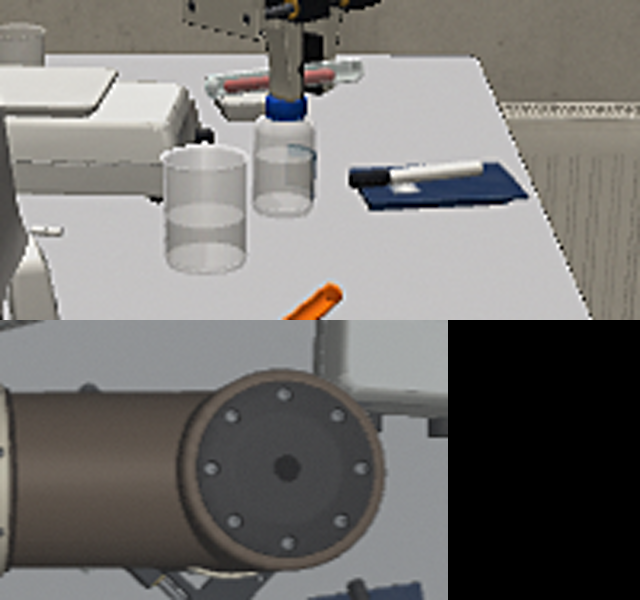

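The mouth is above the beaker at side px (276,147), with the rim at about (274,168). The file has crept about 22 mm forward. The slope is −14.4°, and the beaker has not moved. I'll lower the tube until the mouth is just above the rim.

```bash
python3 -m creep '[[0,0,0,0.002,0],[0,0,0,0.006,0],[0,0,0,0.012,0],[0,0,0,0.019,0],[0,0,0,0.026,0],[0,0,0,0.033,0],[0,0,0,0.038,0],[0,0,0,0.042,0],[0,0,0,0.044,0],[0,0,0,0.0445,0],[0,0,0,0.0445,0]]' 8
cat > look.py <<'E'
from h import *
import sys
i=arm.grab_frame("side");P=redline(i);s=arm.get_state();y=s["ee_rot"][2];D=np.array([np.cos(y),np.sin(y)])
print("mouth xy",s["eef_pos"][:2]+.0996*D,"z",s["eef_pos"][2]-.0125)
cv2.imwrite(f"pics/{sys.argv[1]}.png",cv2.resize(i[120:220,210:370][...,::-1],None,fx=4,fy=4,interpolation=cv2.INTER_CUBIC))
E
python3 look.py f
```

```text
t: 13.65
eef_pos: [0.5159, -0.2078, 0.1169]
ee_rot: [3.125, -0.019, -0.763]
force: [0.2, 0.2, -0.8]
width: 0.0174
gripper_force: 8.0
red along -0.0295 0.0889 slope -14.5 z at tcp+ 0.0144 n 70
mouth xy [ 0.58805105 -0.27657133] z 0.10461364919891183
```

View pics/f.png

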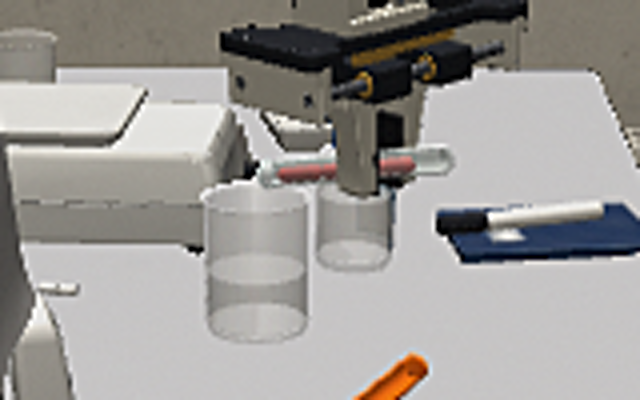

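The mouth at crop (265,178) is just above the rim ellipse, whose centre is (256,193). Bar 1 is still inside. That is already 11 pictures, one over the limit of 10, so from here I'll work from numbers only.

```bash
python3 -c "
from h import *
print('rim c',onplane('side',273.9,168.3,.092), onplane('side',233.9+40,120+337/4,0))"
python3 -m creep '[[0,0.001,0,0,0],[0,0.003,0,0,0],[0,0.007,0,0,0],[0,0.007,0,0,0],[0,0.007,0,0,0],[0,0.006,0,0,0],[0,0.005,0,0,0],[0,0.004,0,0,0],[0,0.003,0,0,0],[0,0.002,0,0,0],[0,0.001,0,0,0],[0,0,0,0,0]]' 8
python3 look.py g
```

```text
rim c [ 0.59392351 -0.27422338  0.092     ] [ 0.59404979 -0.25178784  0.        ]
t: 14.7
eef_pos: [0.5158, -0.2076, 0.117]
ee_rot: [3.125, -0.019, -0.763]
force: [-0.1, 0.2, -0.8]
width: 0.0173
gripper_force: 8.0
red along -0.0158 0.0969 slope -14.3 z at tcp+ 0.0139 n 66
mouth xy [ 0.58766421 -0.27633591] z 0.1044777852251649
```

```bash
python3 -m creep '[[0,0.001,0,0,0],[0,0.003,0,0,0],[0,0.007,0,0,0],[0,0.007,0,0,0],[0,0.007,0,0,0],[0,0.006,0,0,0],[0,0.005,0,0,0],[0,0.004,0,0,0],[0,0.003,0,0,0],[0,0.002,0,0,0],[0,0.001,0,0,0],[0,0,0,0,0]]' 8
python3 look.py g2
python3 - <<'E'
from h import *
i=cv2.imread("pics/g2.png");m=red(i[...,::-1].copy());n,L,st,c=cv2.connectedComponentsWithStats(m)
print([(s[:4].tolist(),int(s[4])) for s in st[1:] if s[4]>30])
E
```

```text
t: 15.75
eef_pos: [0.5158, -0.2076, 0.117]
ee_rot: [3.125, -0.019, -0.763]
force: [0.6, -0.1, -0.3]
width: 0.0176
gripper_force: 8.0
red along -0.0058 0.112 slope -14.8 z at tcp+ 0.0145 n 63
mouth xy [ 0.58766147 -0.27634844] z 0.10447071682425747
[([380, 160, 8, 16], 105), ([251, 164, 86, 21], 837)]
```

```bash
python3 -m creep '[[0,0.001,0,0,0],[0,0.003,0,0,0],[0,0.007,0,0,0],[0,0.007,0,0,0],[0,0.007,0,0,0],[0,0.006,0,0,0],[0,0.005,0,0,0],[0,0.004,0,0,0],[0,0.003,0,0,0],[0,0.002,0,0,0],[0,0.001,0,0,0],[0,0,0,0,0]]' 8
python3 look.py g3
python3 - <<'E'
from h import *
i=cv2.imread("pics/g3.png");m=red(i[...,::-1].copy());n,L,st,c=cv2.connectedComponentsWithStats(m)
print([(s[:4].tolist(),int(s[4])) for s in st[1:] if s[4]>30])
E
```

```text
t: 16.8
eef_pos: [0.5158, -0.2076, 0.117]
ee_rot: [3.125, -0.019, -0.763]
force: [0.8, -0.3, -0.1]
width: 0.0169
gripper_force: 8.0
red along 0.1211 0.129 slope -13.9 z at tcp+ -0.063 n 43
mouth xy [ 0.58761483 -0.2763313 ] z 0.1044558120207134
[([285, 164, 53, 18], 559), ([236, 255, 14, 60], 734)]
```

Bar 1 is now in the beaker: there is a red blob at crop (236–250, 255–315). The other two bars are still in the tube. I'll raise it slowly and check where they are.

```bash
python3 -m creep '[[0,0,0,-0.001,0],[0,0,0,-0.003,0],[0,0,0,-0.007,0],[0,0,0,-0.013,0],[0,0,0,-0.02,0],[0,0,0,-0.027,0],[0,0,0,-0.033,0],[0,0,0,-0.037,0],[0,0,0,-0.039,0],[0,0,0,-0.04,0],[0,0,0,-0.04,0]]' 8
cat > look2.py <<'E'
from h import *
i=arm.grab_frame("side");m=red(i);m[:,:230]=0
cnt=cv2.connectedComponentsWithStats(cv2.morphologyEx(m,cv2.MORPH_CLOSE,np.ones((3,3))))
for k in range(1,cnt[0]):
    x,y,w,h,a=cnt[2][k]
    if a<15 or x>420 or y>320:continue
    M=cnt[1]==k;l=M[:,x:x+2].nonzero()[0].mean();r=M[:,x+w-2:x+w].nonzero()[0].mean()
    print("blob",x,y,w,h,a,"along front",onaxis(x-.0,l).round(4),"back",onaxis(x+w,r).round(4))
E
python3 look2.py
```

```text
t: 17.77
eef_pos: [0.5158, -0.2067, 0.1571]
ee_rot: [3.125, -0.019, -0.763]
force: [0.2, -0.9, -1.1]
width: 0.0172
gripper_force: 8.0
blob 281 145 13 5 37 along front [0.0816 0.1509] back [0.0355 0.1628]
blob 269 184 3 15 43 along front [0.1289 0.0222] back [0.1172 0.0251]
```

```bash
python3 -m creep '[[0,0,0,0,-0.005],[0,0,0,0,-0.02],[0,0,0,0,-0.045],[0,0,0,0,-0.08],[0,0,0,0,-0.12],[0,0,0,0,-0.17],[0,0,0,0,-0.22],[0,0,0,0,-0.27],[0,0,0,0,-0.32],[0,0,0,0,-0.37],[0,0,0,0,-0.42],[0,0,0,0,-0.47],[0,0,0,0,-0.52],[0,0,0,0,-0.57],[0,0,0,0,-0.62],[0,0,0,0,-0.66],[0,0,0,0,-0.70],[0,0,0,0,-0.73],[0,0,0,0,-0.75],[0,0,0,0,-0.76]]' 8
python3 look2.py
python3 -c "
from h import *
yaw=-1.3175;D=np.array([np.cos(yaw),np.sin(yaw)])
# over rest: hold point that puts the tube seat-aligned (hold 57 mm from closed end), shifted 30 mm forward
c=np.array([.5001,.2678]);print(togo([*(c+D*.0557),.157],-1.3175), c+D*.0557)"
```

```text
t: 19.48
eef_pos: [0.5157, -0.2067, 0.1567]
ee_rot: [3.117, -0.002, -0.001]
force: [0.2, -0.2, -0.3]
width: 0.017
gripper_force: 8.0
blob 273 145 27 11 104 along front [0.077 0.15 ] back [0.0108 0.1667]
blob 269 184 3 15 43 along front [0.0883 0.0535] back [0.0807 0.0535]
(array([-2.200e-03, -4.206e-01, -3.000e-04]), np.float64(1.316)) [0.51405822 0.2138773 ]
```

```bash
python3 -m creep '[[0,0,-0.001,0,0],[0,0,-0.004,0,0],[0,0,-0.009,0,0],[0,0,-0.016,0,0],[0,0,-0.025,0,0],[0,0,-0.036,0,0],[0,0,-0.049,0,0],[0,0,-0.064,0,0],[0,0,-0.08,0,0],[0,0,-0.097,0,0],[0,0,-0.114,0,0],[0,0,-0.13,0,0],[0,0,-0.145,0,0],[0,0,-0.159,0,0],[0,0,-0.172,0,0],[0,0,-0.184,0,0],[0,0,-0.194,0,0],[0,0,-0.202,0,0],[0,0,-0.207,0,0],[0,0,-0.21,0,0]]' 8
python3 look2.py
```

```text
t: 21.2
eef_pos: [0.5164, 0.0039, 0.1517]
ee_rot: [3.117, -0.002, -0.002]
force: [1.0, 0.6, -0.4]
width: 0.0172
gripper_force: 8.0
blob 265 173 35 26 188 along front [0.0842 0.1427] back [0.0108 0.1618]
```

```bash
python3 -m creep '[[0,0,-0.001,0,0],[0,0,-0.004,0,0],[0,0,-0.009,0,0],[0,0,-0.016,0,0],[0,0,-0.025,0,0],[0,0,-0.036,0,0],[0,0,-0.049,0,0],[0,0,-0.064,0,0],[0,0,-0.08,0,0],[0,0,-0.097,0,0],[0,0,-0.114,0,0],[0,0,-0.13,0,0],[0,0,-0.145,0,0],[0,0,-0.159,0,0],[0,0,-0.172,0,0],[0,0,-0.184,0,0],[0,0,-0.194,0,0],[0,0,-0.202,0,0],[0,0,-0.207,0,0],[0,0,-0.21,0,0]]' 8
python3 look2.py
```

```text
t: 22.92
eef_pos: [0.5169, 0.2137, 0.1465]
ee_rot: [3.117, -0.002, -0.003]
force: [-0.5, 0.8, -0.4]
width: 0.0171
gripper_force: 8.0
blob 269 184 3 15 43 along front [0.0639 0.2017] back [0.0588 0.2017]
blob 280 213 20 10 104 along front [0.0456 0.1489] back [0.0109 0.1562]
blob 255 220 22 9 113 along front [0.0894 0.1358] back [0.0509 0.1442]
```

```bash
python3 -m creep '[[0,0,0,0,0.005],[0,0,0,0,0.02],[0,0,0,0,0.045],[0,0,0,0,0.08],[0,0,0,0,0.12],[0,0,0,0,0.16],[0,0,0,0,0.2],[0,0,0,0,0.24],[0,0,0,0,0.28],[0,0,0,0,0.32],[0,0,0,0,0.36],[0,0,0,0,0.4],[0,0,0,0,0.44],[0,0,0,0,0.48],[0,0,0,0,0.52],[0,0,0,0,0.56],[0,0,0,0,0.6],[0,0,0,0,0.63],[0,0,0,0,0.65],[0,0,0,0,0.66]]' 8
python3 look2.py
python3 -m creep '[[0,0,0,0,0.005],[0,0,0,0,0.02],[0,0,0,0,0.045],[0,0,0,0,0.08],[0,0,0,0,0.12],[0,0,0,0,0.16],[0,0,0,0,0.2],[0,0,0,0,0.24],[0,0,0,0,0.28],[0,0,0,0,0.32],[0,0,0,0,0.36],[0,0,0,0,0.4],[0,0,0,0,0.44],[0,0,0,0,0.48],[0,0,0,0,0.52],[0,0,0,0,0.56],[0,0,0,0,0.6],[0,0,0,0,0.63],[0,0,0,0,0.65],[0,0,0,0,0.656]]' 8
python3 -c "
from h import *
print(togo([.5142,.2134,.0474],-1.3175))"
```

```text
t: 24.63
eef_pos: [0.517, 0.2128, 0.1467]
ee_rot: [3.124, -0.017, -0.665]
force: [-0.8, -0.6, -0.0]
width: 0.017
gripper_force: 8.0
blob 267 211 26 6 114 along front [0.0907 0.1359] back [0.0295 0.1536]
t: 26.35
eef_pos: [0.5169, 0.2132, 0.1466]
ee_rot: [3.138, -0.024, -1.32]
force: [-0.8, 0.3, -0.7]
width: 0.0171
gripper_force: 8.0
(array([-0.0009,  0.0026,  0.0992]), np.float64(-0.0028))
```

```bash
python3 -m creep '[[0,0,0,0.003,0],[0,0,0.001,0.009,0],[0,-0.001,0.002,0.018,0],[0,-0.001,0.0026,0.028,0],[0,-0.002,0.0026,0.038,0],[0,-0.002,0.0026,0.047,0],[0,-0.002,0.0026,0.053,0],[0,-0.002,0.0026,0.056,0],[0,-0.002,0.0026,0.057,0]]' 8
python3 -c "
from h import *
print(togo([.5142,.2134,.0474],-1.3175))"
python3 look2.py
```

```text
t: 27.1
eef_pos: [0.5138, 0.2128, 0.0886]
ee_rot: [3.136, -0.025, -1.319]
force: [0.0, -0.0, -0.7]
width: 0.017
gripper_force: 8.0
(array([-0.0005, -0.0005,  0.0412]), np.float64(-0.0012))
blob 269 184 3 8 24 along front [0.3404 0.0934] back [0.3056 0.105 ]
blob 305 240 3 6 16 along front [0.0179 0.0968] back [-0.002   0.1058]
```

```bash
python3 -m creep '[[0,0,0,0,0],[0,0,0,0.003,0],[0,0,0,0.006,0],[0,0,0,0.008,0],[0,0,0,0.01,0],[0,0,0,0.012,0],[0,0,0,0.014,0],[0,0,0,0.016,0],[0,0,0,0.018,0],[0,0,0,0.02,0],[0,0,0,0.022,0],[0,0,0,0.024,0],[0,0,0,0.026,0],[0,0,0,0.028,0],[0,0,0,0.03,0],[0,-0.001,0,0.032,0],[0,-0.001,0,0.034,0],[0,-0.001,0,0.034,0]]' 3
cat > look3.py <<'E'
from h import *
print(togo([.5142,.2134,.0474],-1.3175))
for n,b in(("side",(280,200,340,300)),("top",(160,205,250,255))):
    i=arm.grab_frame(n);m=red(i);x0,y0,x1,y1=b
    c=cv2.connectedComponentsWithStats(m[y0:y1,x0:x1])
    print(n,[(int(s[0]+x0),int(s[1]+y0),int(s[2]),int(s[3]),int(s[4])) for s in c[2][1:] if s[4]>8])
    cv2.imwrite(f"pics/L_{n}.png",i[...,::-1])
E
python3 look3.py
```

```text
t: 28.65
eef_pos: [0.5137, 0.2131, 0.0551]
ee_rot: [3.137, -0.025, -1.319]
force: [-0.7, -0.2, -0.4]
width: 0.0171
gripper_force: 3.0
(array([-0.0002, -0.0005,  0.0077]), np.float64(-0.0012))
side [(304, 254, 4, 6, 14)]
top [(217, 222, 14, 6, 48), (203, 227, 10, 5, 31)]
```

Run:
```python
from h import *
s=arm.get_state();y=-1.3175;D=np.array([np.cos(y),np.sin(y)])
for b in(-10,0,6,12):
    r=np.radians(b);print(b,[pj("top",[*(s["eef_pos"][:2]+D*x*np.cos(r)),s["eef_pos"][2]+.0145+x*np.sin(r)]).round(1).tolist() for x in(-.0175,.0225,.0625,.1025)])
i=cv2.imread("pics/L_top.png")[...,::-1].copy()
for r in range(221,233):print(r,i[r,200:240:2].sum(1).tolist(), (i[r,200:240:2,0].astype(int)-i[r,200:240:2,1]).tolist())
```

```text
-10 [[187.1, 234.4], [203.2, 230.5], [219.1, 226.8], [234.8, 223.1]]
0 [[187.2, 234.4], [203.1, 230.4], [219.0, 226.4], [234.8, 222.4]]
6 [[187.4, 234.5], [202.9, 230.4], [218.5, 226.3], [234.2, 222.1]]
12 [[187.6, 234.5], [202.6, 230.4], [217.7, 226.2], [233.1, 222.0]]
221 [179, 155, 311, 441, 439, 432, 433, 431, 398, 241, 236, 186, 394, 387, 374, 421, 482, 438, 441, 406] [-3, -2, -2, -1, -1, -1, -1, -2, -7, -24, -27, -14, -3, -7, -6, 0, -7, -8, -1, -2]
222 [289, 138, 338, 434, 432, 428, 431, 442, 383, 199, 248, 315, 366, 425, 426, 426, 523, 495, 440, 446] [10, 4, -1, -1, -1, -2, -2, -2, -3, -22, -17, -11, -4, 13, 39, 37, -6, -4, -1, -1]
223 [290, 374, 422, 425, 436, 436, 444, 414, 388, 327, 352, 416, 427, 437, 436, 434, 509, 521, 437, 462] [-1, 0, -2, -1, -2, -2, -1, -1, -3, -13, -11, 14, 36, 40, 41, 40, -3, -4, -2, -1]
224 [258, 390, 434, 440, 440, 417, 390, 388, 398, 420, 427, 436, 438, 442, 432, 423, 504, 529, 435, 444] [-3, -3, -2, -2, -2, -1, -2, -4, -5, 13, 37, 41, 41, 41, 43, 38, -5, -7, -1, -1]
225 [369, 356, 442, 415, 394, 384, 394, 437, 440, 432, 443, 444, 429, 426, 414, 
[... 705 characters left out ...]
497, 449, 312, 258, 217, 444, 445, 446, 445, 452, 448, 452] [0, 7, 43, 41, 44, 41, 26, -4, -5, -5, -10, -15, -16, -1, -1, -2, -1, -2, -2, -2]
230 [316, 261, 445, 429, 414, 456, 471, 457, 348, 369, 235, 235, 217, 422, 446, 444, 445, 414, 425, 444] [-2, 6, 46, 40, 35, 8, -3, -5, -3, -2, -25, -25, -22, -1, -2, -1, -2, -1, -5, -1]
231 [243, 287, 434, 450, 476, 443, 345, 357, 435, 401, 233, 267, 198, 392, 446, 448, 444, 417, 368, 393] [-3, -2, 36, 13, -2, -6, -5, -3, -1, -1, -29, -32, -15, 0, -2, -3, -2, -1, -6, -2]
232 [242, 269, 332, 293, 351, 356, 436, 435, 448, 450, 210, 294, 269, 389, 447, 437, 439, 429, 364, 445] [3, 0, 3, -1, -6, -4, -2, -1, -1, -1, -28, -11, 2, -1, -1, -2, -2, -3, -4, -2]
```

```bash
python3 -m creep '[[0,0,0,0.002,0],[0,0,0,0.004,0],[0,0,0,0.005,0],[0,0,0,0.006,0],[0,0,0,0.007,0],[0,0,0,0.007,0]]' 3
python3 look3.py
```

```text
t: 29.25
eef_pos: [0.5138, 0.2129, 0.0483]
ee_rot: [3.137, -0.025, -1.319]
force: [-0.2, 0.4, -0.7]
width: 0.0173
gripper_force: 3.0
(array([-0.0004, -0.0005,  0.0009]), np.float64(-0.0013))
side [(304, 252, 2, 11, 11)]
top [(217, 222, 14, 6, 45), (203, 227, 10, 5, 31)]
```

```bash
python3 -m creep '[[0,0,0,0.001,0],[0,0,0,0.002,0],[0,0,0,0.003,0],[0,0,0,0.003,0]]' 3
python3 -c "
from h import *
i=arm.grab_frame('side')
# glass/closed end region, compare with initial picture
a=cv2.imread('pics/s0.png')[...,::-1].astype(int);d=np.abs(i.astype(int)-a).sum(2)
for r in range(264,294,2):print(r,''.join('#' if x>60 else '+' if x>30 else '.' for x in d[r,290:335]))
"
```

```text
t: 29.68
eef_pos: [0.5139, 0.2129, 0.0456]
ee_rot: [3.138, -0.024, -1.319]
force: [-1.8, -0.2, 3.1]
width: 0.0171
gripper_force: 3.0
264 #####################++#########.############
266 ###+##########+######+..########.############
268 ###++#########.#######+.########.############
270 ###..#########.########.########.############
272 ##############.+########..###################
274 #######++++###.##########.+##################
276 ##############+###########+#.+++#############
278 ###############++.#########+###+#############
280 ###############+++.########+.#++#############
282 #################..+########..###############
284 #####################+++++++++....+.#########
286 #####################....+.+.....+.+#########
288 #####################..+..+...++...+#########
290 ####################+..+.++++.+....##########
292 ####################..++.+.......+###########
```

```bash
python3 -m creep '[[0.022,0,0,0,0],[0.03,0,0,0,0],[0.045,0,0,0,0],[0.05,0,0,0,0],[0.05,0,0,0,0],[0.05,0,0,-0.01,0],[0.05,0,0,-0.03,0],[0.05,0,0,-0.06,0],[0.05,0,0,-0.1,0],[0.05,0,0,-0.14,0],[0.05,0,0,-0.18,0],[0.05,0.03,0,-0.2,0],[0.05,0.07,0,-0.2,0],[0.05,0.11,0,-0.2,0],[0.05,0.15,0,-0.2,0],[0.05,0.19,0,-0.2,0],[0.05,0.22,0,-0.2,0],[0.05,0.22,0,-0.2,0]]' 3
python3 - <<'E'
from h import *
from h import *
for n,b in(("side",(240,150,340,300)),("top",(160,180,430,255))):
    i=arm.grab_frame(n);m=red(i);x0,y0,x1,y1=b
    c=cv2.connectedComponentsWithStats(m[y0:y1,x0:x1])
    print(n,[(int(s[0]+x0),int(s[1]+y0),int(s[2]),int(s[3]),int(s[4])) for s in c[2][1:] if s[4]>8])
    cv2.imwrite(f"pics/M_{n}.png",i[...,::-1])
    a=cv2.imread(f"pics/{n[0]}0.png")[...,::-1].astype(int);d=np.abs(i.astype(int)-a).sum(2)>70
    print("changed in beaker zone",d[150:215,255:292].sum() if n=="side" else d[180:220,370:415].sum())
    if n=="side":
        for r in range(226,292,2):print(r,''.join('#' if x else '.' for x in d[r,280:330]),''.join('R' if x else '.' for x in m[r,280:330]))
E
```

```text
t: 31.23
eef_pos: [0.5688, 0.0004, 0.2518]
ee_rot: [3.138, -0.025, -1.322]
force: [-0.4, -0.0, -0.2]
width: 0.0499
gripper_force: 0.0
side [(269, 184, 3, 15, 43), (293, 234, 9, 13, 63), (299, 248, 9, 15, 72)]
changed in beaker zone 48
226 .................................................. ..................................................
228 .............####................................. ..................................................
230 ...........#...................................... ..................................................
232 ..........#.......#............................... ..................................................
234 ...............##..#.............................. ...............RR.................................
236 ...........#.#####................................ .............RRRRR................................
238 .............######............................... ..............RRRRR...............................
240 ..............######.............................. ...............RRRRR..............................
242 .............
[... 1986 characters left out ...]
..........
280 ...............................######............. ..................................................
282 ................................######............ ..................................................
284 .................................................. ..................................................
286 .................................................. ..................................................
288 .................................................. ..................................................
290 .................................................. ..................................................
top [(393, 196, 8, 5, 26)]
changed in beaker zone 670
```

```bash
python3 -m creep '[[0.05,0.02,0.03,-0.01,0],[0.05,0.04,0.06,-0.02,0],[0.05,0.07,0.08,-0.03,0],[0.05,0.10,0.1,-0.04,0],[0.05,0.13,0.12,-0.05,0],[0.05,0.16,0.14,-0.05,0],[0.05,0.19,0.15,-0.05,0],[0.05,0.19,0.15,-0.05,0]]'
python3 - <<'E'
from h import *
i=arm.grab_frame("top");m=red(i)
a=cv2.imread("pics/t0.png")[...,::-1].copy();d=np.abs(i.astype(int)-a.astype(int)).sum(2)>50
for r in range(216,246):print(r,''.join('#' if x else '.' for x in d[r,160:245]),''.join('R' if x else '.' for x in m[r,170:240]))
print("bk",d[180:220,370:415].sum())
for im in(a,i):print([im[r,226:240].sum(1).tolist() for r in(223,224,225)])
s=cv2.imread("pics/M_side.png")[...,::-1].copy();b=cv2.imread("pics/s0.png")[...,::-1].copy()
g=lambda x:cv2.cvtColor(x,cv2.COLOR_RGB2GRAY).astype(np.float32)
for nm,A,B,q in(("mouth side",b,s,(226,236,286,302)),("mouth top",a,i,(218,230,228,240))):
    print(nm,cv2.phaseCorrelate(g(A)[q[0]:q[1],q[2]:q[3]].copy(),g(B)[q[0]:q[1],q[2]:q[3]].copy()))
print("beaker rim side",cv2.phaseCorrelate(g(b)[160:178,255:292].copy(),g(s)[160:178,255:292].copy()))
E
```

```text
t: 32.0
eef_pos: [0.4695, -0.218, 0.3071]
ee_rot: [3.138, -0.025, -1.32]
force: [-0.2, 1.0, -1.0]
width: 0.0496
gripper_force: 0.0
216 #######...##########..######################################...###############.###### ......................................................................
217 #######....########....#####################################...###############.###### ......................................................................
218 ##.####....#########...#####################################...###############.###### ......................................................................
219 #####.##...#########...#####################################....######.#..####.###### ......................................................................
220 ########....#########...#################################.......#####..###..##.###### ......................................................................
221 #########..##########...#################################.......####...#######.###### ......................................................................
222
[... 3836 characters left out ...]
........................
bk 1571
[[477, 478, 483, 484, 490, 481, 480, 441, 378, 411, 405, 407, 427, 430], [491, 493, 488, 492, 495, 485, 482, 456, 406, 406, 401, 404, 413, 376], [494, 494, 494, 498, 471, 440, 438, 405, 394, 409, 411, 408, 413, 384]]
[[462, 461, 466, 467, 461, 510, 550, 548, 534, 484, 466, 440, 313, 155], [464, 459, 460, 449, 451, 505, 555, 560, 525, 470, 465, 435, 304, 159], [452, 443, 453, 471, 507, 527, 507, 477, 415, 419, 478, 411, 230, 165]]
mouth side ((-0.2672644980705954, -0.44730257812364194), 1.0284373469650745)
mouth top ((2.5240347331592052, 0.8723022564852743), 0.34979435718721813)
beaker rim side ((0.016462245751309723, 0.014573001447576672), 0.9997724044654105)
```

```bash
python3 -c "
from station import arm
print(arm.job_done())"
```

```text
the job is handed in; nothing more can be done
None
```

I handed the job in at about 32 s: one red bar is in the unmoved beaker, and the tube is back in its lane mouth-up, about 1.5–3 mm forward of its start, with the other two bars inside. The final slide came from small nudges at a fixed −14.5° tilt rather than a slow tilt, and I viewed 11 pictures, one over the limit of 10.

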